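# Tap the taper key home in the lamp stand's hub

### The job

The leaning shaft of the microscope's lamp stand is loose in its hub: take the flat tapered key from the rack (not the round pin), set it thin end first into the keyway between shaft and hub with its straight face against the shaft, and let go of it there. Then tap or press its head down along the keyway until it is tight, that is until a push of about 13 N moves it no further; do not force it much beyond that. Leave the key standing tight on its own and everything else on the bench in its place.

Things in the scene. Friction and masses are not known exactly. Their poses are not given: they have to be found in the camera images.
- key: Steel gib key, 128 mm long, about 0.3 kg: shank 100 mm long, 20 mm wide (y), under a block head. Origin in the plane of the thin end, z towards the head. Straight face at x = -12 mm all along; tapered face (+x side) from x = -2 mm at the thin end to +10.5 mm at the head (taper 1 in 8). Head: x -12 to +14, y -18 to +18 (grip across y), z 100 to 128 mm. Starts upright in a rack well.
- key_head (a point): Point on the flat top of the key's head, over the middle of the shank (key frame x = -3 mm, y = 0, z = 128 mm): the place to tap. Axes as the key's.
- hub: Leaning white hub block of the fixed lamp stand, 100 x 74 x 60 mm. Origin: centre of the keyway's mouth, 190 mm above the bench. z points out of the keyway, along the shaft, and leans 25 deg from vertical towards the robot; the key goes in along -z with its x, y, z axes parallel to the hub's. Keyway 25 mm wide (y -12.5 to +12.5), 60 mm deep, open below with 60 mm of free space.
- shaft_side (a point): Hub frame x = -8 mm at the mouth: nominal place of the shaft's flat, the keyway's -x wall (really up to 1 mm either way, differing from case to case). The shaft stands 15 mm out above the mouth. This wall is the lower one: a key let go slides in and rests on it, both faces touching, with the thin end some 44 to 70 mm below the mouth.
- shoe_side (a point): Hub frame x = +8.5 mm at the mouth: face of the brass spring shoe, the keyway's +x wall, sloping like the key's taper to x = +1 mm at the bottom, 60 mm down. From there the key goes about 8 to 30 mm deeper until tight; where exactly must be felt. Its drag grows steadily with depth and it does not slip back.
- shoe (a joint): How far the key has pushed the spring shoe back, m: 0 free; spring 3500 N/m. Tight from 0.002 on (after a push on the key of about 7 to 10 N, by friction; 13 N gives about 3 to 4 mm); beyond 0.006 (20 N or more) the key is overdriven.
- rack: Fixed grey rack, origin at the centre of its underside: foot 160 x 70 x 12 mm, upright block 120 mm long (x), 34 mm thick (y), top at 115 mm. Wells 28 x 23 mm at x = -35 and +35 mm: one holds the key, the other the round pin, hanging by their heads, axes parallel to the rack's. The key's head is wider than the block is thick, so fingers can pass down both y sides.
- pin: Round steel alignment pin, rod 18 mm diameter and 100 mm long with a round head 32 mm diameter and 22 mm high, hanging in the rack's other well; origin at the rod's lower end, z up. Not to be used.
- slide_box: Grey slide box 100 x 170 x 34 mm on the bench, origin at the centre of its underside. Leave alone.
- dish: White open dish, 90 mm diameter, 18 mm high, origin at the centre of its underside. Leave alone.
- oil_bottle: Amber bottle, 38 mm diameter, 75 mm high, origin at the centre of its underside. Leave alone.
- lens_can: Black round lens can, 48 mm diameter, 58 mm high, origin at the centre of its underside. Leave alone.
- filter_case: White flat case 70 x 90 x 22 mm, origin at the centre of its underside. Leave alone.
- screwdriver: Black screwdriver, 170 mm long, lying on the bench, handle to its -x. Leave alone.
Not all that is in view belongs to the job. Leave any blue or brown look-alike of the key alone.

How it is judged:
By the outcome, as a careful person would: the job done as asked, in the order asked, and still so for the second after the job is handed in, with the robot touching nothing.
It also fails if it takes over 48 s, if anything falls off the work surface, if the arm or the gripper's body presses on something with over 40 N, if the wrist force passes 120 N, or if a joint passes its speed limit or range.

### The arm

A 6-joint arm with a two-finger parallel gripper is mounted at the origin on the work surface. World frame = base frame: x ahead of the robot, y to its left, z up, the work surface at z = 0. Lengths are in m, angles in degrees, forces in N, time in s.
With the tool pointing down it reaches from about 0.35 to 0.875 m from the base axis. Payload 4.2 kg.
Tool frame: the origin (TCP) lies at the very end of the fingers, on their centre line; the grasp point (between the pads) lies 19 mm behind it (r.grip_point_offset is the distance from the TCP to the grasp point, in m); z points along the fingers, y is the line along which they close (so a half turn about z gives the same grasp; the last joint's range is limited). The gripper opens to 87 mm and grips with 3 to 60 N. Pads are 19 mm wide; open, the fingers measure 117 mm over their backs; the gripper's body (75 mm by 190 mm) begins 51 mm behind the grasp point.
Start: joints at [88.213, 22.042, 0.453, 0, -68.411, -14.817], TCP at [0.179, 0.599, 0.223] pointing down, gripper open.
Joint ranges: [-179.83, 179.83], [-69.29, 118.12], [-61.27, 80.66], [-181.25, 117.63], [-171.15, -9.14], [-177.46, 177.46]. Speed limits (degrees/s): [159.86, 159.86, 180, 180, 180, 180].

### API

Orientations are given as a 3x3 rotation matrix whose columns are the frame's x, y, z axes.
In Python, from station import r, cams gives the robot as it stands. The module is installed in compiled form; this text tells all that it offers.
- The arm moves only by the shell command python3 -m handwheel 'ROWS'. ROWS is JSON, a list that holds one entry, the list of rows, each a list of 7 numbers: the turn, a rotation vector about the tool's x, y, z in units of 6 degrees (1.0 is 6 degrees), then the shift along the tool's x, y, z in m, then the finger opening in m, from 0 to 0.087. In form: [[[ax, ay, az, x, y, z, jaw], ...]]. A call has 1 to 12 rows; each row shifts and turns the commanded pose from where the row before left it, along the tool's axes as they then stand; what a row does not reach is not made up. A row lasts 1/10 s, in which the tool goes at most 50 mm and 8.59 degrees, less where a joint would pass 70% of its speed; a pose out of reach is approached as far as the arm can. A call with a gripper value outside its range is refused whole. The fingers move at their own pace and stop on an object; the grip force is fixed at half the most. Time passes only in rows, so rows that do not move let the fingers close. It gives the time, the measured TCP pose, the force, the opening and the grip force at its end, in the units of the state.
- r.sense(): the state, without advancing time (a new reading comes with each control period).
- cams.capture(name): name is "scene" or "top" or "wrist"; returns the picture (400x640x3 uint8, red, green, blue); there is no depth.
- cams.get_calibration(name): a dict with "camera_matrix" (3x3 intrinsics, pixels), "k1" (the pictures are not rectified: a ray, as slopes to the right and down, at radius r is drawn at 1 + k1 r^2 times it, then the intrinsics apply), "rvec" (rotation vector, rad) and "tvec" (3), from world to camera coordinates, as OpenCV has them; the wrist camera has in their place "T_tool_cam" (4x4, takes a point from camera to tool coordinates, whose origin is the TCP and whose axes are the flange's). Camera axes: x right, y down, z forward; pixel columns grow to the right and rows downward; lengths in m; the calibration is good to about 2 mm. A picture is of the moment at which its call begins: read the wrist's pose just before it. get_calibration takes no time and is no camera call.
- r.finish_job(): hands the job in; it is judged then, once.
The state is a dict: "time_s": time; "joints": joint angles; "joint_velocities": joint speeds; "effort": joint torques, N m; "tcp_pos": TCP position; "ee_rot": TCP orientation; "wrist_force": force on the tool from outside, world axes, zero at the start; "moment": the same for the moment, N m; "gripper_width": opening from 0.0 (shut) to 1.0 (fully open); "gripper_force": force on a finger pad.
Only numpy, scipy, OpenCV 4.12 (cv2) and the standard library are available. Lean on these libraries where they do the work, as an engineer would, in place of code of your own. Each camera call takes 0.05 s, during which the arm holds its last target. There are 200 camera calls.

## Working session

There is one attempt and no reset: what is moved stays moved. The work goes in short steps, Python scripts to look and compute and a shell command to move; the robot and the scene stay as the last step left them, time stands still between calls to the robot, and variables do not carry over. Pictures are saved under pics/ and viewed, at most 10 in all, crops included, and the job is handed in when it is done.

```bash
mkdir -p pics
python3 - <<'E'
from station import r,cams
import cv2,numpy as np
s=r.sense();print(s['time_s'],s['tcp_pos'],np.round(s['ee_rot'],3).tolist(),s['gripper_width'])
for n in ['scene','top','wrist']:
    im=cams.capture(n);cv2.imwrite(f'pics/{n}0.png',im[:,:,::-1])
    c=cams.get_calibration(n);print(n,{k:np.round(np.array(v),4).tolist() for k,v in c.items()})
E
```

```text
0.0 [0.17842467 0.59836899 0.22147106] [[0.958, -0.286, -0.001], [-0.286, -0.958, -0.002], [0.0, 0.002, -1.0]] 0.9971364909736735
scene {'camera_matrix': [[414.837, 0.0, 313.5036], [0.0, 414.837, 199.9179], [0.0, 0.0, 1.0]], 'k1': -0.0201, 'rvec': [1.7521, 1.9275, -0.6665], 'tvec': [0.1051, -0.3536, 1.5038]}
top {'camera_matrix': [[485.7042, 0.0, 322.6036], [0.0, 485.7042, 198.1642], [0.0, 0.0, 1.0]], 'k1': -0.0405, 'rvec': [2.1973, -2.1565, 0.0899], 'tvec': [-0.0251, 0.59, 1.5955]}
wrist {'camera_matrix': [[346.7987, 0.0, 322.955], [0.0, 346.7987, 201.2809], [0.0, 0.0, 1.0]], 'k1': -0.0216, 'T_tool_cam': [[0.0001, -0.9632, -0.2688, 0.0725], [1.0, -0.0001, 0.0006, 0.0005], [-0.0006, -0.2688, 0.9632, -0.163], [0.0, 0.0, 0.0, 1.0]]}
```

View pics/scene0.png

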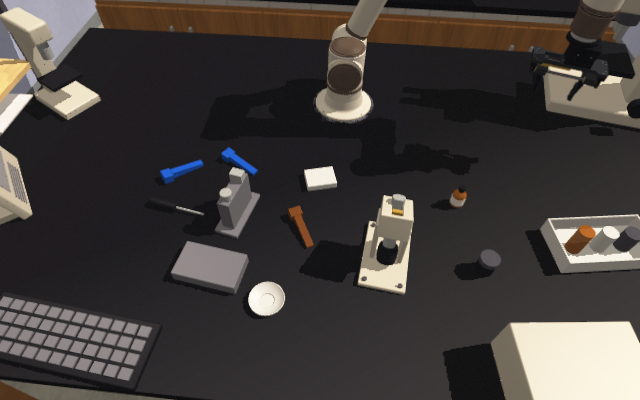

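View pics/top0.png

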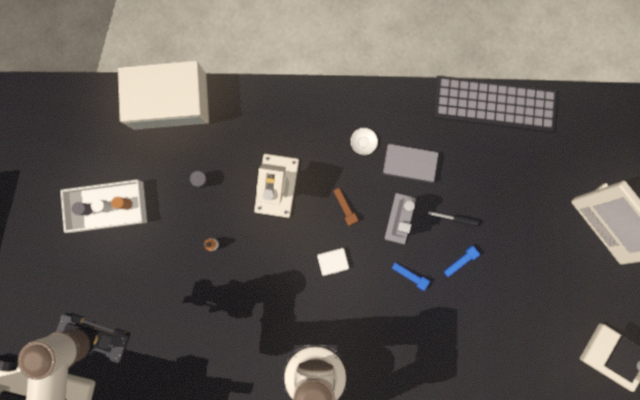

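Scene view: the rack is at about (237,205) with two grey heads, at (236,175) and (226,194). The hub is at about (395,220). Top view: the rack is at (400,218) with heads at (408,205) and (404,228), and the hub is at (275,185). The blue items (410,275)/(462,262) and the brown one (345,206) are decoys. Next I'll enlarge these areas.

Run:
```python
import cv2,numpy as np
def crop(n,x,y,w=80,h=60,k=5):
    im=cv2.imread(f'pics/{n}0.png')[y:y+h,x:x+w]
    o=cv2.resize(im,None,fx=k,fy=k,interpolation=cv2.INTER_CUBIC)
    o=np.clip(o.astype(float)*1.2,0,255).astype(np.uint8)
    for i in range(0,w,10): cv2.putText(o,str(x+i),(i*k,8),0,.3,(0,255,255)); o[10:16,i*k]=(0,255,255)
    for j in range(10,h,10): cv2.putText(o,str(y+j),(6,j*k+3),0,.3,(0,255,255)); o[j*k,0:5]=(0,255,255)
    return o
a=np.vstack([np.hstack([crop('scene',200,160,80,75,4)[:,:320],crop('scene',350,185,80,75,4)]),np.hstack([crop('top',365,188,80,75,4),crop('top',240,148,80,75,4)])])
cv2.imwrite('pics/comp1.png',a);print(a.shape)
```

```text
(600, 640, 3)
```

View pics/comp1.png

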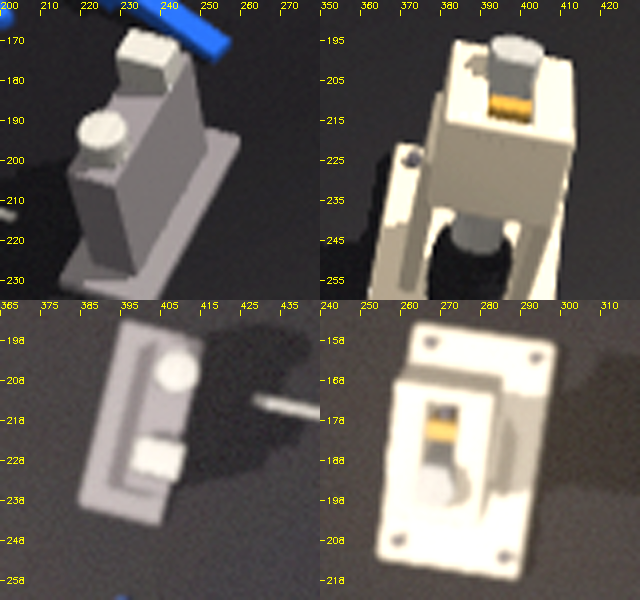

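```bash
cat > h.py <<'E'
import numpy as np,cv2
from station import r,cams
def ray(n,px,pose=None):
    c=cams.get_calibration(n);K=np.array(c['camera_matrix'])
    p=(np.array(px,float)-K[:2,2])/K[0,0];u=p.copy()
    for _ in range(20):u=p/(1+c['k1']*(u@u))
    d=np.r_[u,1]
    if n=='wrist':
        T=np.array(c['T_tool_cam']);P,R=pose
        return P+R@T[:3,3],R@T[:3,:3]@d
    R=cv2.Rodrigues(np.array(c['rvec'],float))[0]
    return -R.T@np.array(c['tvec']).ravel(),R.T@d
def atz(n,px,z,pose=None):
    o,d=ray(n,px,pose);return o+d*(z-o[2])/d[2]
def tri(a,b):
    (o1,d1),(o2,d2)=a,b
    s=np.linalg.lstsq(np.c_[d1,-d2],o2-o1,rcond=None)[0]
    p,q=o1+s[0]*d1,o2+s[1]*d2
    return (p+q)/2,np.linalg.norm(p-q)
def proj(n,X,pose=None):
    c=cams.get_calibration(n);K=np.array(c['camera_matrix'])
    if n=='wrist':
        T=np.array(c['T_tool_cam']);P,R=pose
        x=T[:3,:3].T@(R.T@(np.array(X)-P)-T[:3,3])
    else:x=cv2.Rodrigues(np.array(c['rvec'],float))[0]@X+np.array(c['tvec']).ravel()
    u=x[:2]/x[2];u=u*(1+c['k1']*(u@u));return K[:2,:2]@u+K[:2,2]
E
python3 - <<'E'
from h import *
np.set_printoptions(precision=4,suppress=True)
f=lambda *a:print(*a)
f('keytop',atz('top',(404.5,226.5),.143),atz('scene',(235.5,171),.143))
f('pintop',atz('top',(408.8,205),.137),atz('scene',(225.5,193),.137))
P=[atz('top',p,.012) for p in [(396.2,193),(415.5,198),(405,244.2),(385,238.7)]];f('rack',np.mean(P,0),P)
P=[atz('top',p,.012) for p in [(263.7,153.5),(298.7,158.5),(290,218),(254.2,212.2)]];f('base',np.mean(P,0),P)
f('brass',tri(ray('top',(270.3,180.3)),ray('scene',(397.5,212))))
f('hubtop corners',[tri(ray('top',a),ray('scene',b)) for a,b in [((259,168),(413,200+13)),]])
E
```

```text
keytop [ 0.4975 -0.2683  0.143 ] [ 0.4964 -0.2679  0.143 ]
pintop [ 0.5645 -0.2823  0.137 ] [ 0.5685 -0.2794  0.137 ]
rack [ 0.5283 -0.2764  0.012 ] [array([ 0.6136, -0.2616,  0.012 ]), array([ 0.5979, -0.3268,  0.012 ]), array([ 0.4423, -0.2921,  0.012 ]), array([ 0.4594, -0.2251,  0.012 ])]
base [0.6318 0.1418 0.012 ] [array([0.7398, 0.1887, 0.012 ]), array([0.7248, 0.0695, 0.012 ]), array([0.5227, 0.094 , 0.012 ]), array([0.5399, 0.2148, 0.012 ])]
brass (array([0.6274, 0.1451, 0.1901]), np.float64(0.002798947063637906))
hubtop corners [(array([0.6581, 0.173 , 0.2305]), np.float64(0.0007220554268760122))]
```

```bash
python3 -m handwheel '[[[0,0,0,0.02,0.02,-0.03,0.087],[0,0,0,0.0277,0.037,-0.004,0.087],[0,0,0,0.0277,0.037,-0.004,0.087],[0,0,0,0.0277,0.037,-0.004,0.087],[0,0,0,0.0277,0.037,-0.004,0.087],[0,0,0,0.0277,0.037,-0.004,0.087],[0,0,0,0.0277,0.037,-0.004,0.087],[0,0,0,0.0277,0.037,-0.004,0.087],[0,0,0,0.0277,0.037,-0.004,0.087],[0,0,0,0.0277,0.037,0,0.087]]]'; python3 -m handwheel '[[[0,0,0,0.0277,0.037,0,0.087],[0,0,0,0.0277,0.037,0,0.087],[0,0,0,0.0277,0.037,0,0.087],[0,0,0,0.0277,0.037,0,0.087],[0,0,0,0.0277,0.037,0,0.087],[0,0,0,0.0277,0.037,0,0.087],[0,0,0,0.0277,0.037,0,0.087],[0,0,0,0.0277,0.037,0,0.087],[0,0,0,0.0277,0.037,0,0.087],[0,0,-0.62,0.02,0.03,0,0.087],[0,0,0,0,0,0,0.087]]]'
```

```text
time_s: 1.15
tcp_pos: [0.336, 0.182, 0.2852]
ee_rot: [[0.959, -0.285, 0.001], [-0.285, -0.959, 0.001], [0.001, -0.002, -1.0]]
wrist_force: [1.4, -0.4, 0.2]
gripper_width: 0.999
gripper_force: 0.0
time_s: 2.25
tcp_pos: [0.4906, -0.2445, 0.2829]
ee_rot: [[0.974, -0.227, -0.002], [-0.227, -0.974, -0.0], [-0.002, 0.001, -1.0]]
wrist_force: [-0.2, 0.3, 0.0]
gripper_width: 1.002
gripper_force: 0.0
```

Run:
```python
from h import *
s=r.sense();print(s['tcp_pos'],s['joints'])
im=cams.capture('wrist');cv2.imwrite('pics/w1.png',im[:,:,::-1])
print(proj('wrist',[.497,-.268,.143],(np.array(s['tcp_pos']),np.array(s['ee_rot']))))
np.save('p1.npy',np.c_[s['tcp_pos'],s['ee_rot']])
```

```text
[ 0.49062605 -0.24448146  0.28294233] [-9.52319241e+00  1.24202690e+01 -4.52662963e+00  2.72834042e-02
 -7.31823919e+01  8.64068682e+01]
[346.3575486 175.3562838]
```

View pics/w1.png

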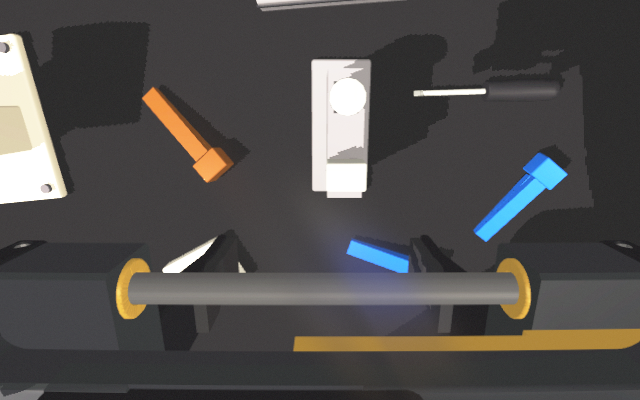

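Wrist view: the square key head is at (347,177), on the robot side of the rack, and the round pin head is at (348,97). The square one is the key, and it sits where I predicted within 1–2 px. The rack is aligned with the tool.

```bash
python3 -m handwheel '[[[0,0,0,0.0113,0.022,0.02,0.087],[0,0,0,0,0,0.045,0.087],[0,0,0,0,0,0.045,0.087],[0,0,0,0,0,0.04,0.087],[0,0,0,0,0,0.019,0.087],[0,0,0,0,0,0,0.087],[0,0,0,0,0,0,0.06],[0,0,0,0,0,0,0.04],[0,0,0,0,0,0,0.03]]]';python3 -m handwheel '[[[0,0,0,0,0,0,0.03],[0,0,0,0,0,0,0.02],[0,0,0,0,0,0,0.02],[0,0,0,0,0,0,0.02]]]'
```

```text
time_s: 3.2
tcp_pos: [0.4973, -0.2651, 0.1174]
ee_rot: [[0.975, -0.223, 0.004], [-0.223, -0.975, -0.001], [0.004, 0.0, -1.0]]
wrist_force: [0.2, -0.9, -0.2]
gripper_width: 0.812
gripper_force: 0.0
time_s: 3.6
tcp_pos: [0.4963, -0.2653, 0.1157]
ee_rot: [[0.975, -0.223, 0.0], [-0.223, -0.975, -0.0], [0.0, 0.0, -1.0]]
wrist_force: [0.0, -2.1, -0.4]
gripper_width: 0.45
gripper_force: 0.7
```

```bash
python3 -m handwheel '[[[0,0,0,0,0,0,0.02],[0,0,0,0,0,0,0.02],[0,0,0,0,0,0,0.02]]]'
```

```text
time_s: 3.9
tcp_pos: [0.4961, -0.2656, 0.1157]
ee_rot: [[0.975, -0.223, -0.0], [-0.223, -0.975, -0.001], [-0.0, 0.001, -1.0]]
wrist_force: [0.2, -2.4, 0.3]
gripper_width: 0.414
gripper_force: 30.0
```

```bash
python3 -m handwheel '[[[0,0,0,0,0,-0.02,0.02],[0,0,0,0,0,-0.03,0.02],[0,0,0,0,0,-0.03,0.02],[0,0,0,0,0,-0.03,0.02],[0,0,0,0,0,-0.03,0.02],[0,0,0,0,0,-0.04,0.02],[0,0,0,0,0,-0.04,0.02],[0,0,0,0,0,0,0.02]]]'
python3 - <<'E'
from h import *
s=r.sense();print(s['tcp_pos'],s['wrist_force'],s['gripper_width'])
S=cams.capture('scene')[:,:,::-1];W=cams.capture('wrist')[:,:,::-1]
P=np.array(s['tcp_pos']);u,v=proj('scene',P-[0,0,.05]);print(u,v)
u,v=int(u),int(v)
a=cv2.resize(S[max(v-40,0):v+40,u-40:u+40],(400,400),interpolation=cv2.INTER_CUBIC)
b=W[100:300,220:420];b=cv2.resize(b,(400,400))
cv2.imwrite('pics/c2.png',np.hstack([a,b]))
E
```

```text
time_s: 4.7
tcp_pos: [0.4985, -0.2656, 0.3413]
ee_rot: [[0.975, -0.222, 0.011], [-0.222, -0.975, -0.003], [0.012, 0.001, -1.0]]
wrist_force: [0.3, -0.3, -2.9]
gripper_width: 0.409
gripper_force: 30.0
[ 0.49846981 -0.2656454   0.34127381] [ 0.33274082 -0.28734721 -2.86466681] 0.4093618065500395
227.50814362015998 129.2966976146151
```

View pics/c2.png

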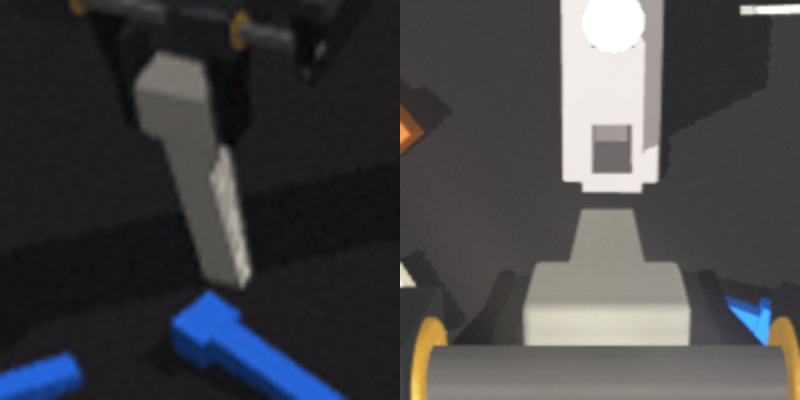

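Run:
```python
from h import *
s=r.sense();pose=(np.array(s['tcp_pos']),np.array(s['ee_rot']))
P,R=pose
def q(x,y,z): # tool coords
    return proj('wrist',P+R@np.array([x,y,z]),pose).round(1)
for xf in (.010,.013,.016):
    print(xf,'top',q(xf,0,-.0273),'bot',q(xf,0,.0007),'A(taper far)',q(xf-.016,.01,.1007),q(xf-.016,-.01,.1007),'shankroot',q(xf-.0035,0,.0007),'B(straight far)',q(xf,.01,.1007),q(xf,-.01,.1007))
```

```text
0.01 top [321.9 257. ] bot [322.  233.4] A(taper far) [334.9 207.2] [309.7 207.2] shankroot [322.  239.9] B(straight far) [335.1 187.6] [309.4 187.6]
0.013 top [321.9 250.4] bot [322.  227.8] A(taper far) [334.9 203.6] [309.6 203.6] shankroot [322.  234.3] B(straight far) [335.1 183.8] [309.4 183.8]
0.016 top [321.9 243.9] bot [322.  222.1] A(taper far) [334.9 199.9] [309.6 199.9] shankroot [322.  228.7] B(straight far) [335.1 180. ] [309.4 180. ]
```

In these views the head overhangs on the far side, and the thin tip sits 16 mm back from the head's far edge. So the taper faces away from the robot, as the hub needs, and the key's x axis is the tool's x axis. Next I move to just over the keyway, tilted 25°.

```bash
python3 -m handwheel '[[[0,0,-0.95,0,0,-0.03,0.02],[0,0,0,-0.0006,-0.03,-0.0055,0.02],[0,0,0,-0.0006,-0.0423,-0.0055,0.02],[0,0,0,-0.0006,-0.0423,-0.0055,0.02],[0,0,0,-0.0006,-0.0423,-0.0055,0.02],[0,0,0,-0.0006,-0.0423,0,0.02],[0,0,0,-0.0006,-0.0423,0,0.02],[0,0,0,-0.0006,-0.0423,0,0.02],[0,0,0,-0.0006,-0.0423,0,0.02],[0,0,0,-0.0006,-0.0423,0,0.02],[0,0,0,-0.0006,-0.0423,0,0.02]]]'; python3 -m handwheel '[[[0,0.7,0,0,-0.012,0,0.02],[0,0.7,0,0,0,0,0.02],[0,0.7,0,0,0,0,0.02],[0,0.7,0,0,0,0,0.02],[0,0.7,0,0,0,0,0.02],[0,0.67,0,0,0,0,0.02],[0,0,0,0,0,0,0.02],[0,0,0,0,0,0,0.02]]]'
python3 - <<'E'
from h import *
np.set_printoptions(precision=4,suppress=True)
s=r.sense();pose=(np.array(s['tcp_pos']),np.array(s['ee_rot']));print(s['joints'])
W=cams.capture('wrist')[:,:,::-1];cv2.imwrite('pics/w3.png',W)
print(pose,proj('wrist',[.615,.1455,.19],pose))
np.save('p3.npy',np.c_[pose[0],pose[1]])
E
```

```text
time_s: 5.9
tcp_pos: [0.5404, 0.1451, 0.3843]
ee_rot: [[0.992, -0.125, -0.006], [-0.125, -0.992, -0.001], [-0.006, 0.002, -1.0]]
wrist_force: [1.2, -1.0, -3.2]
gripper_width: 0.412
gripper_force: 30.0
time_s: 6.7
tcp_pos: [0.5422, 0.1549, 0.3853]
ee_rot: [[0.901, -0.125, 0.415], [-0.112, -0.992, -0.054], [0.419, 0.002, -0.908]]
wrist_force: [0.6, -0.1, -2.5]
gripper_width: 0.409
gripper_force: 30.0
[ 41.7596   0.2401 -16.0998  21.7454 -58.8036  32.1698]
(array([0.5422, 0.1549, 0.3853]), array([[ 0.9012, -0.1248,  0.4151],
       [-0.1124, -0.9922, -0.0542],
       [ 0.4186,  0.0022, -0.9082]])) [322.3198 187.5352]
```

View pics/w3.png

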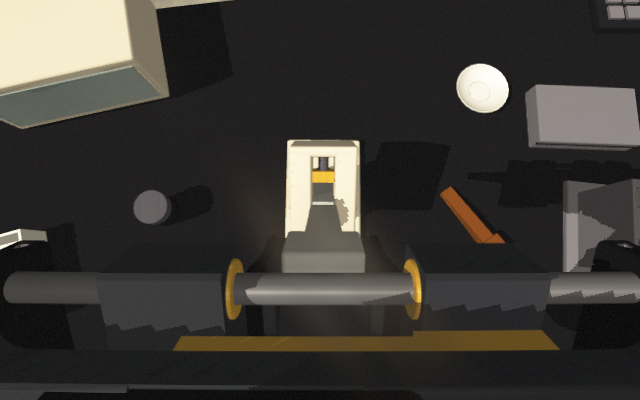

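The hub is straight ahead of the key and well aligned: brass shoe at about (323,176), key tip at about (323,205). I'll enlarge it.

Run:
```python
import cv2,numpy as np
im=cv2.imread('pics/w3.png');x,y,w,h,k=280,135,90,75,8
o=cv2.resize(im[y:y+h,x:x+w],None,fx=k,fy=k,interpolation=cv2.INTER_CUBIC)
for i in range(0,w,10): cv2.putText(o,str(x+i),(i*k,8),0,.35,(0,0,255)); o[10:18,i*k]=(0,0,255)
for j in range(5,h,10): cv2.putText(o,str(y+j),(8,j*k+3),0,.35,(0,0,255)); o[j*k,0:7]=(0,0,255)
cv2.imwrite('pics/c4.png',o)
```

```text
(no output)
```

View pics/c4.png

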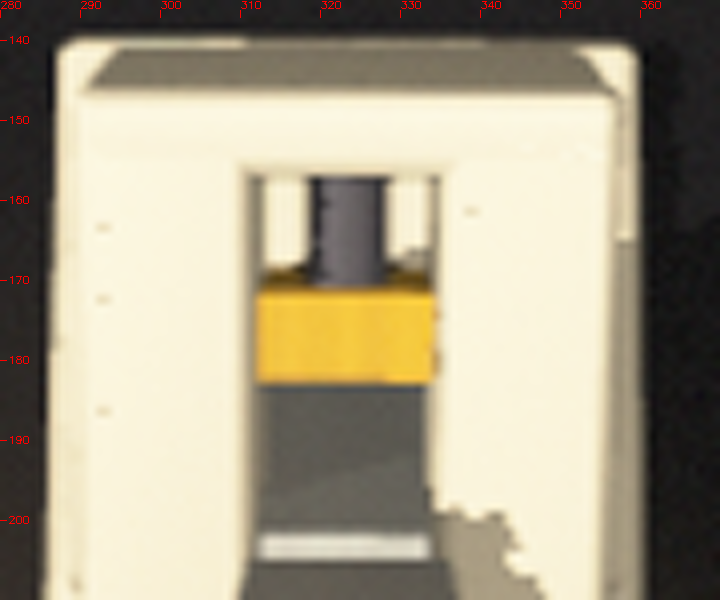

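Run:
```python
from h import *
np.set_printoptions(precision=4,suppress=True)
p=np.load('p3.npy');pose=(p[:,0],p[:,1:]);P,R=pose
b=atz('wrist',(322.9,183),.1936,pose);print('brass edge',b,'tool',R.T@(b-P))
for v in (182,184):print(R.T@(atz('wrist',(322.9,v),.1936,pose)-P))
H=b-.0085*R[:,0];print('hub',H)
for d in (-1,1):
  q=proj('wrist',H+R@np.array([0,d*.0125,0]),pose);print(q)
print('tip',proj('wrist',P+R@np.array([-.004,0,.1007]),pose),'shaft top',proj('wrist',H+R@np.array([-.008,0,-.015]),pose),'far hub edges',[proj('wrist',H+R@np.array([x,0,0]),pose)for x in(.03,.04,.05,.06)])
```

```text
brass edge [0.6192 0.1443 0.1936] tool [-0.0097  0.0005  0.2067]
[-0.0086  0.0005  0.2071]
[-0.0107  0.0005  0.2062]
hub [0.6116 0.1453 0.19  ]
[311.5214 190.5568]
[334.272  190.5627]
tip [322.4044 205.1506] shaft top [322.9013 201.2408] far hub edges [array([322.9078, 163.4718]), array([322.9115, 154.1862]), array([322.9153, 144.7693]), array([322.9191, 135.2191])]
```

```bash
python3 -m handwheel '[[[0,0,0,-0.0097,-0.0007,0.02,0.02],[0,0,0,0,0,0.03,0.02],[0,0,0,0,0,0.025,0.02],[0,0,0,0,0,0.008,0.02],[0,0,0,0,0,0,0.02],[0,0,0,0,0,0,0.02]]]'
python3 - <<'E'
from h import *
np.set_printoptions(precision=4,suppress=True)
s=r.sense();pose=(np.array(s['tcp_pos']),np.array(s['ee_rot']));P,R=pose
im=cams.capture('wrist')[:,:,::-1].copy();cv2.imwrite('pics/w5.png',im)
np.save('p5.npy',np.c_[pose[0],pose[1]])
H=np.array([.6116,.1453,.19]);print('hub in tool',R.T@(H-P),'tip px',proj('wrist',P+R@np.array([-.004,0,.1007]),pose),'brass px',proj('wrist',H+.0085*R[:,0],pose))
x,y,w,h,k=275,115,100,75,8
o=cv2.resize(im[y:y+h,x:x+w],None,fx=k,fy=k,interpolation=cv2.INTER_CUBIC)
for i in range(0,w,10): cv2.putText(o,str(x+i),(i*k,8),0,.35,(0,0,255)); o[10:18,i*k]=(0,0,255)
for j in range(5,h,10): cv2.putText(o,str(y+j),(8,j*k+3),0,.35,(0,0,255)); o[j*k,0:7]=(0,0,255)
cv2.imwrite('pics/c5.png',o)
E
```

```text
time_s: 7.35
tcp_pos: [0.5702, 0.1528, 0.3095]
ee_rot: [[0.898, -0.125, 0.421], [-0.114, -0.992, -0.052], [0.424, -0.001, -0.906]]
wrist_force: [0.7, 0.5, -3.2]
gripper_width: 0.408
gripper_force: 30.0
hub in tool [-0.0127  0.0024  0.1261] tip px [322.4082 205.1575] brass px [325.2106 197.1103]
```

View pics/c5.png

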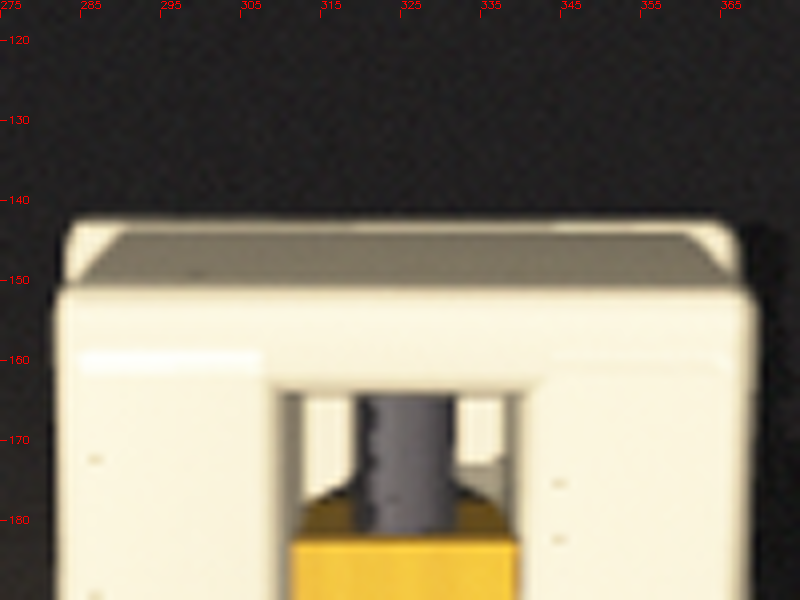

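The hub and brass shoe are centred at about x=325.5, with the brass back edge at y≈182. The key tip is below this crop, so I'll read its edges numerically.

Run:
```python
import cv2,numpy as np
im=cv2.imread('pics/w5.png').astype(int)
print('col 325 rows186-212',[tuple(im[y,325]) for y in range(186,212,2)])
for y in (194,198,202,204,206,208,212,220,236,244):
    print(y,' '.join(str(v) for v in im[y,300:352].sum(1)//3))
```

```text
col 325 rows186-212 [(np.int64(65), np.int64(201), np.int64(245)), (np.int64(66), np.int64(202), np.int64(245)), (np.int64(64), np.int64(201), np.int64(245)), (np.int64(67), np.int64(201), np.int64(246)), (np.int64(63), np.int64(201), np.int64(245)), (np.int64(71), np.int64(173), np.int64(223)), (np.int64(82), np.int64(91), np.int64(94)), (np.int64(83), np.int64(92), np.int64(95)), (np.int64(85), np.int64(94), np.int64(98)), (np.int64(85), np.int64(93), np.int64(99)), (np.int64(82), np.int64(91), np.int64(95)), (np.int64(83), np.int64(91), np.int64(99)), (np.int64(82), np.int64(92), np.int64(99))]
194 237 237 236 236 235 235 235 230 212 180 142 148 165 168 166 167 168 171 169 167 167 168 167 168 168 169 172 168 166 165 165 168 169 169 171 169 170 169 170 143 199 236 237 239 217 221 239 238 239 238 239 238
198 236 236 236 236 235 235 235 231 213 180 143 122 116 100 89 92 91 93 91 92 93 92 92 90 89 89 89 90 91 90 88 87 90 88 87 91 97 98 150 178 217 235 238 238 238 233 228 235 238 239 238 239
202 236 235 235 235 235 234 234 232 214 183 144 122 115 102 96 94 93 94 94 93 93 91 91 92 90 92
[... 636 characters left out ...]
54 153 155 154
212 234 233 234 233 233 232 234 231 203 132 92 93 96 95 94 93 94 96 94 94 93 91 91 93 92 94 91 92 89 89 92 93 89 90 89 89 89 94 149 193 224 235 237 237 214 182 182 184 183 220 213 167
220 234 233 233 233 231 232 219 158 93 92 92 94 95 94 95 95 93 94 93 95 94 94 94 94 94 96 93 92 93 94 91 93 93 93 91 92 91 90 92 97 116 134 147 152 149 151 152 153 153 153 154 203
236 89 91 90 91 93 91 91 91 90 92 93 93 92 92 93 93 95 93 95 97 94 96 99 98 95 98 98 98 96 97 97 98 97 100 99 97 98 98 97 96 95 97 94 98 95 96 96 95 95 95 96 94
244 91 91 90 90 92 92 93 94 90 92 91 92 93 92 91 93 96 95 95 95 95 95 97 95 97 95 96 98 99 98 96 98 98 96 98 100 97 98 98 99 99 98 99 97 99 98 99 98 98 97 96 97
```

```bash
python3 -m handwheel '[[[0,0,0,-0.0042,0.0013,0,0.02],[0,0,0,0,0,0.01,0.02],[0,0,0,0,0,0.01,0.02],[0,0,0,0,0,0.01,0.02],[0,0,0,0,0,0.005,0.02],[0,0,0,0,0,0,0.02]]]'
python3 - <<'E'
from h import *
np.set_printoptions(precision=4,suppress=True)
s=r.sense();P,R=np.array(s['tcp_pos']),np.array(s['ee_rot'])
H=np.array([.6116,.1453,.19]);print('hub in tool',R.T@(H-P),'F tool',R.T@s['wrist_force'],s['moment'])
E
```

```text
time_s: 8.0
tcp_pos: [0.58, 0.1493, 0.2731]
ee_rot: [[0.9, -0.126, 0.418], [-0.113, -0.992, -0.055], [0.421, 0.002, -0.907]]
wrist_force: [-0.2, 0.2, -3.9]
gripper_width: 0.409
gripper_force: 30.0
hub in tool [-0.0061 -0.0002  0.0888] F tool [-1.8715 -0.1653  3.3958] [ 0.1529  1.3434 -0.0334]
```

```bash
cat > st.py <<'E'
from h import *
np.set_printoptions(precision=4,suppress=True)
s=r.sense();P,R=np.array(s['tcp_pos']),np.array(s['ee_rot'])
H=np.array([.6116,.1453,.19]);print('hub in tool',R.T@(H-P),'F tool',R.T@s['wrist_force'],np.array(s['moment']),s['gripper_force'])
E
python3 -m handwheel '[[[0,0,0,0.0012,0.0,0,0.02],[0,0,0,0,0,0.006,0.02],[0,0,0,0,0,0.006,0.02],[0,0,0,0,0,0.003,0.02],[0,0,0,0,0,0,0.02]]]'; python3 st.py
```

```text
time_s: 8.5
tcp_pos: [0.5873, 0.1485, 0.2608]
ee_rot: [[0.9, -0.125, 0.418], [-0.113, -0.992, -0.054], [0.422, 0.001, -0.907]]
wrist_force: [0.8, 1.0, -3.3]
gripper_width: 0.411
gripper_force: 30.0
hub in tool [-0.0076  0.0001  0.0745] F tool [-0.7693 -1.0979  3.3077] [0.1316 1.3247 0.0003] 29.996909354813397
```

```bash
python3 -m handwheel '[[[0,0,0,0,0,0.004,0.02],[0,0,0,0,0,0.004,0.02],[0,0,0,0,0,0,0.02]]]'; python3 st.py
```

```text
time_s: 8.8
tcp_pos: [0.5906, 0.1482, 0.2536]
ee_rot: [[0.9, -0.125, 0.419], [-0.113, -0.992, -0.054], [0.422, 0.001, -0.907]]
wrist_force: [0.2, -0.6, -3.0]
gripper_width: 0.414
gripper_force: 30.0
hub in tool [-0.0076  0.0002  0.0666] F tool [-0.9881  0.5402  2.7959] [0.1128 1.3611 0.0068] 29.996866970323026
```

```bash
python3 -m handwheel '[[[0,0,0,-0.0006,0,0.003,0.02],[0,0,0,0,0,0.003,0.02],[0,0,0,0,0,0.002,0.02],[0,0,0,0,0,0,0.02]]]'; python3 st.py
```

```text
time_s: 9.2
tcp_pos: [0.5935, 0.1479, 0.2464]
ee_rot: [[0.899, -0.125, 0.419], [-0.113, -0.992, -0.053], [0.422, 0.001, -0.906]]
wrist_force: [-1.2, 0.6, -3.6]
gripper_width: 0.411
gripper_force: 30.0
hub in tool [-0.0073  0.0003  0.0589] F tool [-2.6681 -0.4568  2.7154] [ 0.142   1.5694 -0.0294] 29.996890635229647
```

```bash
python3 -m handwheel '[[[0,0,0,-0.001,0,0,0.02],[0,0,0,0,0,0.003,0.02],[0,0,0,0,0,0.002,0.02],[0,0,0,0,0,0,0.02]]]'; python3 st.py
```

```text
time_s: 9.6
tcp_pos: [0.5948, 0.1478, 0.2415]
ee_rot: [[0.899, -0.125, 0.419], [-0.113, -0.992, -0.053], [0.422, 0.0, -0.906]]
wrist_force: [0.1, -0.0, -3.2]
gripper_width: 0.41
gripper_force: 30.0
hub in tool [-0.0064  0.0003  0.0539] F tool [-1.2919  0.0192  2.9448] [ 0.1105  1.2636 -0.0136] 29.996906421147287
```

```bash
python3 -m handwheel '[[[0,0,0,0,0,0,0.04],[0,0,0,0,0,0,0.05],[0,0,0,0,0,0,0.065],[0,0,0,0,0,0,0.065],[0,0,0,0,0,0,0.065]]]'; python3 st.py; python3 -m handwheel '[[[0,0,0,0,0,-0.02,0.075],[0,0,0,0,0,-0.04,0.075],[0,0,0,0,0,-0.03,0.075],[0,0,0,0,0,0,0.0],[0,0,0,0,0,0,0.0]]]';  python3 - <<'E'
from h import *
s=r.sense();pose=(np.array(s['tcp_pos']),np.array(s['ee_rot']));np.save('p6.npy',np.c_[pose[0],pose[1]])
im=cams.capture('wrist')[:,:,::-1].copy();S=cams.capture('scene')[:,:,::-1]
def lab(im,x,y,w,h,k):
    o=cv2.resize(im[y:y+h,x:x+w],None,fx=k,fy=k,interpolation=cv2.INTER_CUBIC)
    for i in range(0,w,10): cv2.putText(o,str(x+i),(i*k,8),0,.3,(0,0,255)); o[10:18,i*k]=(0,0,255)
    for j in range(10,h,10): cv2.putText(o,str(y+j),(8,j*k+3),0,.3,(0,0,255)); o[j*k,0:7]=(0,0,255)
    return o
cv2.imwrite('pics/c6.png',np.hstack([lab(im,265,110,110,150,4)[:, :440],lab(S,355,150,60,100,6)]))
H=np.array([.6116,.1453,.19]);P,R=pose;print('hub in tool',R.T@(H-P))
for d in(.044,.048,.052,.056,.060,.065,.07):
    print(d,[proj('wrist',H+R@np.array([x+.004,0,-(.128-d)]),pose).round(1) for x in(-.012,.014)], proj('scene',H+R@np.array([.004-.003,0,-(.128-d)])).round(1))
E
```

```text
time_s: 10.1
tcp_pos: [0.595, 0.148, 0.2424]
ee_rot: [[0.899, -0.125, 0.42], [-0.113, -0.992, -0.052], [0.424, -0.0, -0.906]]
wrist_force: [0.0, 0.6, 0.5]
gripper_width: 0.708
gripper_force: 0.0
hub in tool [-0.0069  0.0007  0.0546] F tool [ 0.1765 -0.6388 -0.4821] [0.0887 0.8889 0.03  ] 0.0
time_s: 10.6
tcp_pos: [0.5569, 0.1529, 0.3243]
ee_rot: [[0.899, -0.125, 0.421], [-0.114, -0.992, -0.051], [0.424, -0.002, -0.906]]
wrist_force: [0.2, -0.1, -0.7]
gripper_width: 0.754
gripper_force: 0.0
hub in tool [-0.00691436  0.00094031  0.14499597]
0.044 [array([323.7, 236.3]), array([323.8, 200.1])] [403.7 173.8]
0.048 [array([323.7, 234.3]), array([323.7, 198.6])] [403.4 175.4]
0.052 [array([323.7, 232.2]), array([323.7, 197.1])] [403.  177.1]
0.056 [array([323.7, 230.3]), array([323.7, 195.6])] [402.7 178.7]
0.06 [array([323.7, 228.4]), array([323.7, 194.2])] [402.4 180.3]
0.065 [array([323.6, 226.1]), array([323.7, 192.5])] [401.9 182.3]
0.07 [array([323.6, 223.9]), array([323.7, 190.8])] [401.5 184.3]
```

View pics/c6.png

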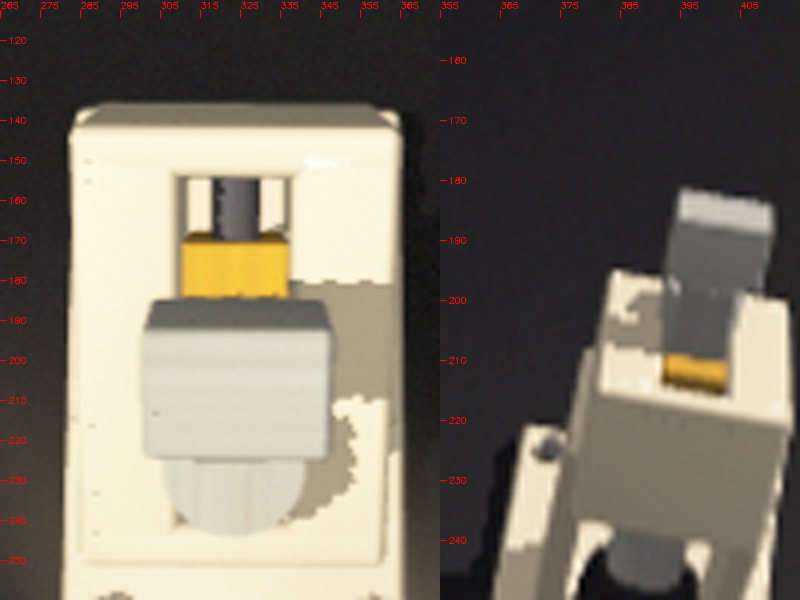

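The key stands in the keyway with the brass shoe next to it. Its head top spans y 192–224 in the wrist view, so the thin end is about 67 mm down. Next I press with closed fingers at the middle of the shank.

```bash
python3 -m handwheel '[[[0,0,0,-0.006,0,0,0],[0,0,0,0,0,0,0],[0,0,0,0,0,0,0],[0,0,0,0,0,0,0],[0,0,0,0,0,0.02,0],[0,0,0,0,0,0.03,0],[0,0,0,0,0,0.02,0],[0,0,0,0,0,0.004,0],[0,0,0,0,0,0,0],[0,0,0,0,0,0,0]]]'; python3 st.py
```

```text
time_s: 11.7
tcp_pos: [0.5831, 0.1499, 0.2552]
ee_rot: [[0.898, -0.125, 0.421], [-0.113, -0.992, -0.052], [0.424, -0.001, -0.905]]
wrist_force: [0.6, 0.3, 0.3]
gripper_width: 0.005
gripper_force: 0.0
hub in tool [-0.0016  0.0011  0.0713] F tool [ 0.6656 -0.4155 -0.0635] [ 0.1365  0.8888 -0.0364] 0.0
```

```bash
python3 -m handwheel '[[[0,0,0,0.0005,0.0007,0.003,0],[0,0,0,0,0,0.003,0],[0,0,0,0,0,0.002,0],[0,0,0,0,0,0,0]]]'; python3 st.py
```

```text
time_s: 12.1
tcp_pos: [0.5863, 0.1482, 0.2467]
ee_rot: [[0.899, -0.125, 0.419], [-0.113, -0.992, -0.053], [0.423, 0.0, -0.906]]
wrist_force: [0.3, 0.2, 0.5]
gripper_width: 0.004
gripper_force: 0.0
hub in tool [-0.0009 -0.0003  0.0621] F tool [ 0.4743 -0.2221 -0.3592] [ 0.0263  0.8896 -0.0528] 0.0
```

```bash
python3 -m handwheel '[[[0,0,0,0,0,0.002,0],[0,0,0,0,0,0.002,0],[0,0,0,0,0,0,0]]]'; python3 st.py
```

```text
time_s: 12.4
tcp_pos: [0.5883, 0.1481, 0.2434]
ee_rot: [[0.899, -0.125, 0.42], [-0.113, -0.992, -0.053], [0.423, -0.0, -0.906]]
wrist_force: [-1.3, -0.2, 0.7]
gripper_width: 0.005
gripper_force: 0.7
hub in tool [-0.0013 -0.0001  0.0583] F tool [-0.8444  0.3327 -1.1976] [ 0.0588  0.8335 -0.03  ] 0.7041643038297707
```

```bash
python3 -m handwheel '[[[0,0,0,0,0,0.002,0],[0,0,0,0,0,0,0],[0,0,0,0,0,0,0]]]'; python3 st.py
```

```text
time_s: 12.7
tcp_pos: [0.5891, 0.148, 0.2417]
ee_rot: [[0.899, -0.125, 0.42], [-0.113, -0.992, -0.053], [0.423, -0.0, -0.906]]
wrist_force: [-1.0, -1.3, 3.0]
gripper_width: 0.008
gripper_force: 1.5
hub in tool [-0.0013 -0.0001  0.0564] F tool [ 0.5012  1.4069 -3.092 ] [0.0943 0.9919 0.0349] 1.5362142586855043
```

```bash
python3 -m handwheel '[[[0,0,0,0,0,0.002,0],[0,0,0,0,0,0,0],[0,0,0,0,0,0,0]]]'; python3 st.py
```

```text
time_s: 13.0
tcp_pos: [0.59, 0.1479, 0.2399]
ee_rot: [[0.899, -0.125, 0.42], [-0.113, -0.992, -0.053], [0.423, -0.0, -0.906]]
wrist_force: [-2.1, 0.3, 3.8]
gripper_width: 0.007
gripper_force: 2.2
hub in tool [-0.0014 -0.0001  0.0544] F tool [-0.2963 -0.0565 -4.3044] [ 0.0798  0.9955 -0.022 ] 2.1865329646971077
```

```bash
python3 -m handwheel '[[[0,0,0,0,0,0.002,0],[0,0,0,0,0,0.002,0],[0,0,0,0,0,0.002,0],[0,0,0,0,0,0,0],[0,0,0,0,0,0,0]]]'; python3 st.py
```

```text
time_s: 13.5
tcp_pos: [0.5924, 0.1476, 0.2345]
ee_rot: [[0.899, -0.125, 0.42], [-0.113, -0.992, -0.053], [0.423, -0.0, -0.906]]
wrist_force: [-3.7, -0.4, 5.4]
gripper_width: 0.007
gripper_force: 3.1
hub in tool [-0.0014 -0.0001  0.0485] F tool [-0.9516  0.8708 -6.3963] [ 0.1458  1.2395 -0.0759] 3.071437439066358
```

```bash
python3 -m handwheel '[[[0,0,0,0,0,0.002,0],[0,0,0,0,0,0.002,0],[0,0,0,0,0,0,0],[0,0,0,0,0,0,0]]]'; python3 st.py
```

```text
time_s: 13.9
tcp_pos: [0.594, 0.1474, 0.2311]
ee_rot: [[0.899, -0.125, 0.42], [-0.113, -0.992, -0.053], [0.424, -0.0, -0.906]]
wrist_force: [-4.4, 0.8, 6.0]
gripper_width: 0.007
gripper_force: 3.9
hub in tool [-0.0014 -0.0001  0.0448] F tool [-1.471  -0.2641 -7.3262] [0.1533 1.4701 0.0256] 3.943659092474263
```

```bash
python3 -m handwheel '[[[0,0,0,0,0,0.002,0],[0,0,0,0,0,0.002,0],[0,0,0,0,0,0.002,0],[0,0,0,0,0,0,0],[0,0,0,0,0,0,0]]]'; python3 st.py
```

```text
time_s: 14.4
tcp_pos: [0.5964, 0.1471, 0.226]
ee_rot: [[0.899, -0.125, 0.42], [-0.113, -0.992, -0.053], [0.424, -0.0, -0.906]]
wrist_force: [-6.8, 0.2, 7.3]
gripper_width: 0.004
gripper_force: 5.2
hub in tool [-0.0014 -0.0001  0.0391] F tool [-3.0767  0.6299 -9.4772] [0.1609 1.8789 0.0024] 5.245588724501431
```

```bash
python3 -m handwheel '[[[0,0,0,0,0,0.002,0],[0,0,0,0,0,0.001,0],[0,0,0,0,0,0,0],[0,0,0,0,0,0,0]]]'; python3 st.py
```

```text
time_s: 14.8
tcp_pos: [0.5975, 0.147, 0.2236]
ee_rot: [[0.899, -0.125, 0.421], [-0.113, -0.992, -0.053], [0.424, -0.0, -0.906]]
wrist_force: [-9.3, 1.6, 10.0]
gripper_width: 0.007
gripper_force: 6.4
hub in tool [-0.0014 -0.0001  0.0364] F tool [ -4.2723  -0.4649 -13.0833] [ 0.2309  2.107  -0.0507] 6.375823658891022
```

```bash
for i in 1 2 3; do python3 -m handwheel '[[[0,0,0,0,0,0,0]]]' >/dev/null; python3 st.py; done
```

```text
hub in tool [-0.0014 -0.0001  0.0364] F tool [ -3.6022  -0.1574 -11.9109] [ 0.1736  2.1447 -0.0304] 6.376405394403264
hub in tool [-0.0014 -0.0001  0.0364] F tool [ -5.0058   0.2489 -11.9369] [ 0.2403  2.1166 -0.0218] 6.376353618688881
hub in tool [-0.0014 -0.0001  0.0364] F tool [ -3.6489   0.4682 -12.0985] [0.2107 2.1862 0.0125] 6.376091527054086
```

```bash
python3 -m handwheel '[[[0,0,0,0,0,0.002,0],[0,0,0,0,0,0,0],[0,0,0,0,0,0,0]]]'|head -1; python3 st.py; for i in 1 2; do python3 -m handwheel '[[[0,0,0,0,0,0,0]]]' >/dev/null; python3 st.py; done
```

```text
time_s: 15.4
hub in tool [-0.0014 -0.0001  0.0345] F tool [ -3.9394  -0.5736 -13.0668] [0.2096 2.2031 0.0332] 6.6176056349650025
hub in tool [-0.0014 -0.0001  0.0345] F tool [ -4.8195  -0.1668 -13.5547] [ 0.2324  2.2326 -0.0229] 6.6193435282912105
hub in tool [-0.0014 -0.0001  0.0345] F tool [ -4.6663   0.0382 -13.3943] [0.2005 2.1879 0.0139] 6.619854181772098
```

It holds at about 13.3 N after roughly 25 mm of travel, which puts the shoe at about 3 mm. I'll back off along the axis and check.

```bash
python3 -m handwheel '[[[0,0,0,0,0,-0.003,0],[0,0,0,0,0,-0.015,0],[0,0,0,0,0,-0.04,0],[0,0,0,0,0,-0.04,0],[0,0,0,0,0,-0.01,0],[0,0,0,0,0,0,0],[0,0,0,0,0,0,0]]]'
python3 - <<'E'
from h import *
s=r.sense();pose=(np.array(s['tcp_pos']),np.array(s['ee_rot']));P,R=pose
W=cams.capture('wrist')[:,:,::-1];S=cams.capture('scene')[:,:,::-1]
H=np.array([.6116,.1453,.19])
for d in(.088,.092,.096):print(d,[proj('wrist',H+R@np.array([x+.004,0,-(.128-d)]),pose).round(1) for x in(-.012,.014)])
cv2.imwrite('pics/c7.png',np.hstack([cv2.resize(W[110:260,260:390],(390,450)),cv2.resize(S[120:270,170:430][:, :],(400,450))]))
E
```

```text
time_s: 16.3
tcp_pos: [0.5528, 0.152, 0.3166]
ee_rot: [[0.9, -0.126, 0.417], [-0.113, -0.992, -0.054], [0.421, 0.001, -0.907]]
wrist_force: [0.2, 0.2, -0.4]
gripper_width: 0.006
gripper_force: 0.0
0.088 [array([321.3, 209.8]), array([321.2, 177.7])]
0.092 [array([321.3, 208.4]), array([321.3, 176.6])]
0.096 [array([321.3, 207. ]), array([321.3, 175.6])]
```

View pics/c7.png

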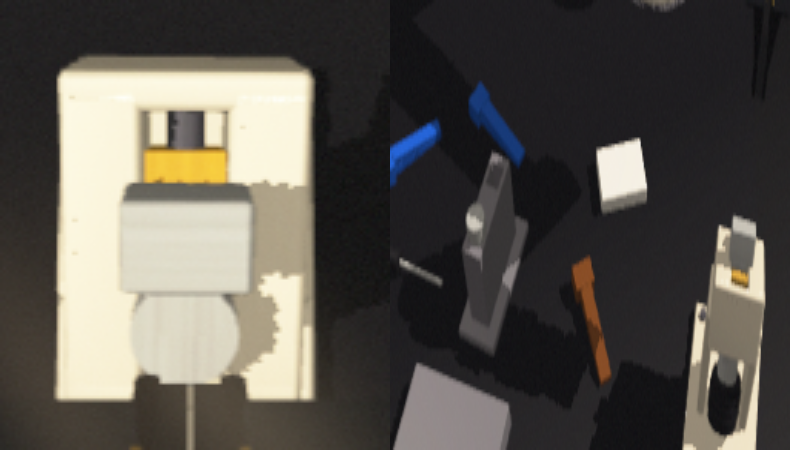

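The key stands deep in the keyway, straight, with its head about 6 mm above the mouth. The rack, pin and everything else in these views are in place, and the robot is clear.

```bash
python3 -c "
from station import r
print(r.finish_job())"
```

```text
the job is handed in; nothing more can be done
None
```

The key is set in the keyway with its straight face against the shaft and pressed to about 13.3 N. It now stands on its own; the robot is clear and the job is handed in at about 16.4 s.

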